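Pin the keeper bar on an inspection stage

ROBOT

A 6-joint arm with a two-finger parallel gripper is mounted at the origin on the work surface. World frame = base frame: x ahead of the robot, y to its left, z up, the work surface at z = 0. Lengths are in m, angles in rad, forces in N, time in s.
With the tool pointing down it reaches from about 0.25 to 0.775 m from the base axis. Payload 4 kg.
Tool frame: the origin (TCP) lies at the very end of the fingers, on their centre line; the grasp point (between the pads) lies 19 mm behind it; z points along the fingers, y is the direction in which the jaws open and shut (so a half turn about z gives the same grasp; the last joint's range is limited). The gripper opens to 85 mm and grips with 20 to 120 N. Pads are 22 mm wide; open, the fingers measure 114 mm over their backs; the gripper's body (76 mm by 85 mm) begins 54 mm behind the grasp point. The pads swing forward as they close: fully open they stand 13 mm farther back than shut.
Start: joints at [1.091, 0.087, 1.371, -0, 1.684, -0.103], TCP at [0.202, 0.511, 0.231] pointing down, gripper open.
Joint ranges: [-3.1, 3.1], [-0.76, 2.03], [0.27, 2.55], [-1.08, 4.22], [0.17, 2.65], [-2.57, 2.57]. Speed limits (rad/s): [2.79, 2.79, 3.14, 3.14, 3.14, 3.14].

INTERFACE

Orientations are given as a unit quaternion [w, x, y, z].
In Python, from bench import arm, optics gives the robot as it stands.
- The arm moves only by the shell command python3 -m jog 'ROWS' [OPENING]. ROWS is a JSON object of lists of equal length, an entry for each row: "delta_pos": the shift along the world's x, y, z in m, a list of three; "twist": the turn, a rotation vector about the world's x, y, z in rad, a list of three. In form: {"delta_pos": [[x, y, z], ...], "twist": [[ax, ay, az], ...]}. A call has 1 to 12 rows; each row shifts and turns the commanded pose from where the row before left it; what a row does not reach is not made up. A row lasts 1/12 s, in which the tool goes at most 41.7 mm and 7.16 degrees, less where a joint would pass 70% of its speed; a pose out of reach is approached as far as the arm can. A call with a gripper value outside its range is refused whole. OPENING is the opening, from -1 (shut) to 1 (fully open), set as the call begins (- or left out, the last holds). The fingers move at their own pace and stop on an object; the grip force is fixed at half the most. Time passes only in rows, so rows that do not move let the fingers close. It gives the time, the measured TCP pose, the force and the opening at its end, in the units of the state.
- arm.get_obs(): the state, without advancing time (a new reading comes with each control period).
- optics.grab_frame(name): name is "side" or "top"; returns a dict with "image" (480x640x3 uint8, red, green, blue), "intrinsics" (3x3 intrinsics, pixels), "T" (4x4, takes a point from camera to world coordinates). Camera axes: x right, y down, z forward; pixel columns grow to the right and rows downward; lengths in m; the calibration is good to about 2 mm. A picture is of the moment at which its call begins. There is no depth.
- arm.finish_job(): hands the job in, once; it reports no verdict.
The state is a dict: "time_s": time; "qpos": joint angles; "dq": joint speeds; "joint_efforts": joint torques, N m; "tool_pos": TCP position; "eef_rot": TCP orientation; "contact_force": force on the tool from outside, world axes, zero at the start; "wrist_torque": the same for the moment, N m; "opening": finger opening in m.
Only numpy, scipy, OpenCV 4.12 (cv2) and the standard library are available. Lean on these libraries where they do the work, as an engineer would, in place of code of your own. Each camera call takes 0.05 s, during which the arm holds its last target. There are 200 camera calls.

TASK

Secure the cassette on the inclined inspection stage: swing the keeper bar shut by its knob until its eye stands between the fork's cheeks, then take the teal-gripped pin from the rack and push it through fork and eye until its flange is fully home on the fork. Let go of it there, and leave the orange pin and the other things on the bench where they stand.

Things in the scene. Friction and masses are not known exactly. Their poses are not given: they have to be found in the camera images.
- stage: Fixed inclined stage on a black base 200 x 270 mm; origin under the base's centre, on the table. At yaw 0 its black face slopes 35 degrees, low towards the robot (-x). On the face (165 mm up the slope x 250 mm): an aluminium cassette in the middle, 28 mm thick; above it the steel keeper bar, middle plane 50 mm off the face; its hinge post at the +y side, the teal fork at the -y side.
- fork: Teal fork fixed on the stage: two cheeks 44 x 44 x 12 mm, 14 mm apart, parallel to the face, web on the -y side; 17 mm bore. Origin: the bore's mouth on the upper cheek, 69 mm off the face, about 129 mm above the table. z: the bore's axis, out of the fork, up and 35 degrees back towards -x at yaw 0; x: up the slope; y: as the stage's. The pin goes in along -z, flange onto this mouth.
- fork_ball (a point): A sprung ball in the lower cheek, beside the bore on its -y side, 32 mm below the fork's mouth (5 to 8 N). It drags on the shank: let go early, the pin stays where it is; its last 20 to 30 mm need a push of up to about 10 N.
- keeper (a joint): Angle (rad) of the steel keeper bar about its hinge, an axis parallel to the fork's z. 0 = shut against its stop, the bar's eye between the cheeks, in line with the bore. Grows to 1.15 as the bar swings up the slope, away from the robot. Stiff hinge (0.16 N m): it stays where it is left; moving it by the knob takes 1 to 4 N.
- keeper_hinge (a point): The keeper's hinge axis at the bar's middle plane: 150 mm along the fork's +y and 19 mm along its -z from the fork's mouth. At joint value q, a point of the bar r from the hinge lies at r*sin(q) along the fork's x and -r*cos(q) along its y from here. The bar is 10 mm thick.
- keeper_knob (a point): Top centre of the keeper's teal knob: a post 22 mm across, 38 mm long on a 10 mm neck, standing on the bar parallel to the fork's z, 75 mm from the hinge; its top is 48 mm above the bar's upper face. May be gripped or pushed sideways.
- keeper_eye (a point): Centre of the 17 mm hole in the keeper's eye (34 mm wide, 10 mm thick), 150 mm from the hinge, in the bar's middle plane.
- pin_long: The pin to fit, TEAL grip: steel shank 14 mm across, 64 mm long, its last 14 mm tapering to a 6 mm nose; flange 36 mm across, 6 mm thick; above it a round grip 26 mm across, 28 mm tall. Origin on the axis at the flange's underside; z along the axis towards the grip. 100 to 170 g. Stands upright in one of the rack's holes, flange on the rack's top, 75 mm above the table.
- pin_short: A shorter pin with an ORANGE grip, same head and shank width but a shank of only 26 mm: the wrong one. Stands in the rack's other hole. Origin as for the long pin.
- rack: Fixed off-white block 70 x 160 x 75 mm high with two 19 mm holes 68 mm deep, 45 mm either side of its centre along its y; origin under its centre.
- beaker: Bystander: clear glass beaker, 70 mm across, 90 mm tall. Origin at the centre of its underside. Leave alone.
- reagent: Bystander: amber bottle with black cap, 60 mm across, 140 mm tall. Origin at the centre of its underside. Leave alone.
- slide_box: Bystander: flat blue slide box, 90 x 160 x 35 mm. Origin at the centre of its underside. Leave alone.
- objective: Bystander: steel microscope objective standing on its thread, 40 mm across, 58 mm tall. Origin at the centre of its underside. Leave alone.
- dish: Bystander: clear shallow dish, 90 mm across, 16 mm tall. Origin at the centre of its underside. Leave alone.
- sample_jar: Bystander: white jar with red lid, 60 mm across, 75 mm tall. Origin at the centre of its underside. Leave alone.
Things that resemble listed ones, but are neither listed nor needed, are in the scene too. Leave any purple or red look-alike of the pin_long alone.

How it is judged:
On the way, in this order (a step that is already met when the one before it is completed fails the run):
1. the keeper bar is shut, its eye in line with the bore (within 0.03 rad) (value of joint keeper below 0.03 rad), for 0.2 s.
2. the teal pin is taken out of the rack (its flange raised over 70 mm) (height (world z) of pin_long above 0.145 m), for 0.1 s.
3. the teal pin is seated through fork and eye (z of pin_long in the frame of fork between -0.003 and 0.003 m and x of pin_long in the frame of fork between -0.005 and 0.005 m and y of pin_long in the frame of fork between -0.005 and 0.005 m and angle between the z axis of pin_long and the z axis of fork, either way round below 0.09 rad and value of joint keeper below 0.03 rad), for 0.2 s.
At the end, for the whole second after the job is handed in: The keeper is shut (below 0.03 rad); the teal pin is through fork and eye, its flange's underside within 3 mm of the upper cheek along the bore, within 5 mm of the bore's axis along each of the fork's x and y, its axis within 0.09 rad of the bore's; it is released and at rest (below 10 mm/s) (all of step 3 and linear speed of pin_long below 0.01 m/s); the robot touches nothing.
It fails at once if the orange pin is moved over 25 mm (distance of pin_short from where it was at the start of the episode above 0.025 m).
It fails at once if a bystander (beaker, bottle, slide box, objective, dish, jar) is moved over 30 mm (distance of any of beaker, reagent, slide_box, objective, dish, sample_jar from where it was at the start of the episode above 0.03 m).
It also fails if it takes over 58 s, if anything falls off the work surface, if the arm or the gripper's body presses on something with over 40 N, if the wrist force passes 120 N, or if a joint passes its speed limit or range.

## Working session

There is one attempt and no reset: what is moved stays moved. The work goes in short steps, Python scripts to look and compute and a shell command to move; the robot and the scene stay as the last step left them, time stands still between calls to the robot, and variables do not carry over. Pictures are saved under pics/ and viewed, about 8 in all and at most 12, crops included, and the job is handed in when it is done.

```bash
mkdir -p pics; ls; python3 - <<'E'
from bench import arm, optics
import cv2,numpy as np
for n in("side","top"):
    f=optics.grab_frame(n);cv2.imwrite(f"pics/{n}0.png",f["image"][:,:,::-1]);print(n,f["intrinsics"],np.round(f["T"],4))
    np.savez(f"{n}0.npz",**f)
print(arm.get_obs())
E
```

```text
pics
side [[579.18404868   0.         318.98517552]
 [  0.         579.18404868 242.05847243]
 [  0.           0.           1.        ]] [[ 0.8852 -0.3232  0.3347  0.1174]
 [-0.4653 -0.6205  0.6313 -0.8763]
 [ 0.0037 -0.7145 -0.6996  1.0572]
 [ 0.      0.      0.      1.    ]]
top [[484.25756341   0.         323.13233197]
 [  0.         484.25756341 234.28993205]
 [  0.           0.           1.        ]] [[-0.0247 -0.9956  0.0906  0.4541]
 [-0.999   0.0279  0.0345 -0.0326]
 [-0.0368 -0.0897 -0.9953  1.1582]
 [ 0.      0.      0.      1.    ]]
{'time_s': 0.1, 'qpos': array([ 1.09089225e+00,  8.79492014e-02,  1.37212841e+00,  3.73578601e-06,
        1.68358708e+00, -1.03079673e-01]), 'dq': array([-0.00074543, -0.00155386, -0.00310352,  0.00020839,  0.00028724,
        0.000525  ]), 'joint_efforts': array([ 2.27882141e-03, -3.53012860e+01, -3.14219248e+01, -1.29044747e-04,
        7.98590801e-03, -3.38753375e-05]), 'tool_pos': array([0.20216909, 0.51101612, 0.23020611]), 'eef_rot': array([-2.99510242e-04,  1.87299127e-01,  9.82302379e-01, -9.91781088e-04]), 'contact_force': array([-0.62973663, -0.02759164,  0.29954176]), 'wrist_torque': array([-0.0086237 ,  0.01219213, -0.0042078 ]), 'opening': 0.08546528540775834}
```

View pics/side0.png

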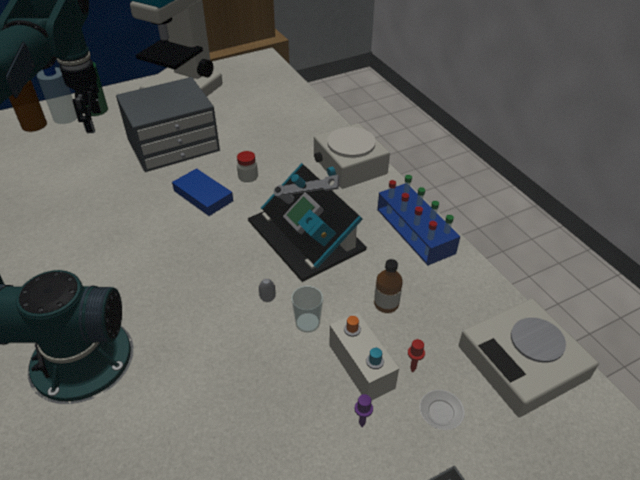

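View pics/top0.png

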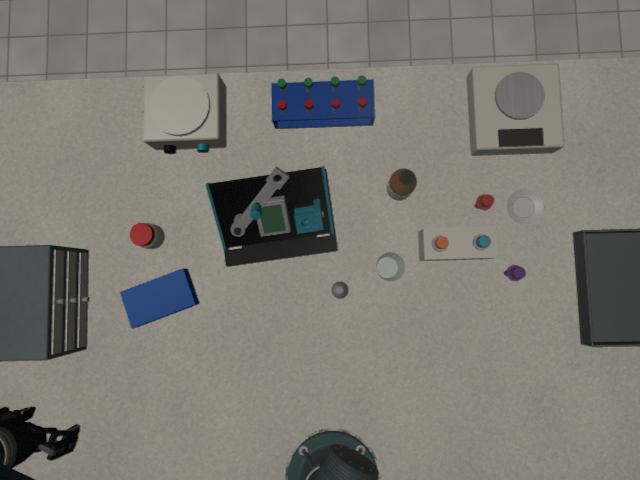

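```bash
python3 - <<'E'
import cv2,numpy as np
t=cv2.imread("pics/top0.png");s=cv2.imread("pics/side0.png")
a=cv2.resize(t[155:275,200:340],(700,600),interpolation=cv2.INTER_CUBIC)
cv2.imwrite("pics/c1.png",a)
b=cv2.resize(s[155:285,240:380],None,fx=4,fy=4,interpolation=cv2.INTER_CUBIC)[:520]
cv2.imwrite("pics/c2.png",b)
c=np.hstack([cv2.resize(t[190:290,410:530],(400,333)),cv2.resize(s[305:435,320:450],(333,333))])
cv2.imwrite("pics/c3.png",c)
E
```

```text
(no output)
```

View pics/c1.png

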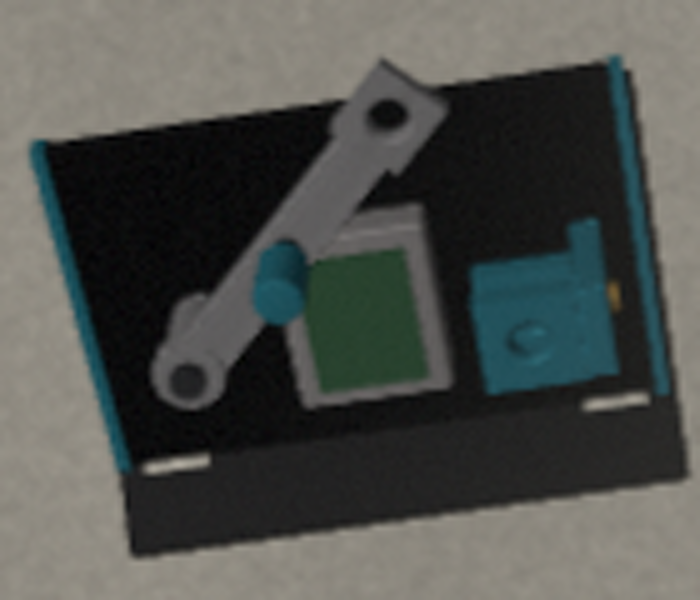

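View pics/c2.png

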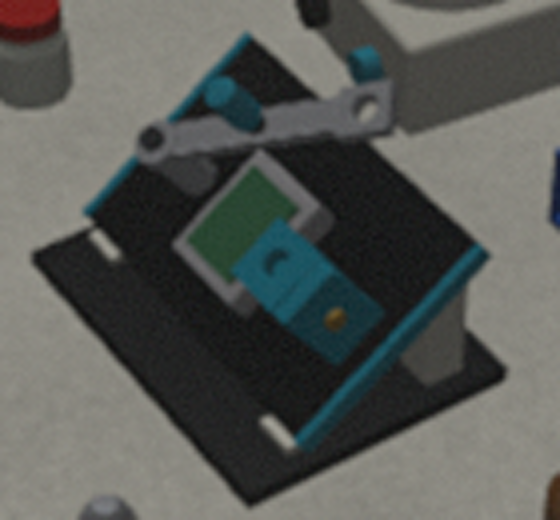

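View pics/c3.png

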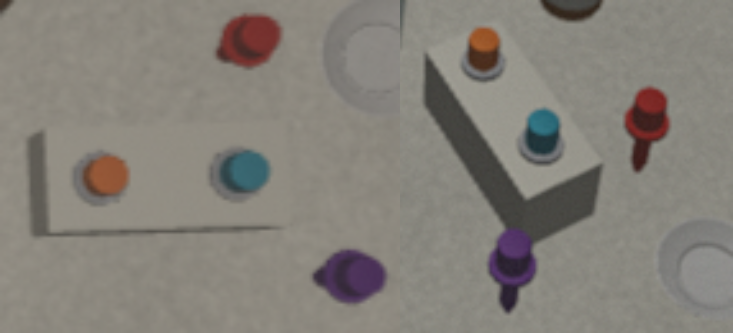

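Top/side crops: the fork bore is at top (306,223) / side (309,220), keeper eye at top (277,178) / side (332,182), and knob top at top (255,215) / side (295,179). There are four pin candidates: orange in the rack at top (442,242), teal in the rack at top (483,241) / side (376,355), red loose at (486,201) and purple loose at (516,272). The teal-gripped one in the rack is the one described, and the crop confirms it. Next I triangulate.

```bash
cat > h.py <<'E'
import numpy as np
def ray(c,p):
    d=np.load(c) if isinstance(c,str) else c
    T=d["T"];v=T[:3,:3]@np.linalg.inv(d["intrinsics"])@[p[0],p[1],1.];return T[:3,3],v/np.linalg.norm(v)
def tri(ct,pt,cs,ps):
    A=np.zeros((3,3));b=np.zeros(3);R=[ray(ct,pt),ray(cs,ps)]
    for o,v in R:
        P=np.eye(3)-np.outer(v,v);A+=P;b+=P@o
    x=np.linalg.solve(A,b);return x,np.linalg.norm((np.eye(3)-np.outer(R[0][1],R[0][1]))@(x-R[0][0]))
def plane(c,p,z):
    o,v=ray(c,p);return o+v*(z-o[2])/v[2]
def frame(yaw):
    c,s=np.cos(yaw),np.sin(yaw);Rz=np.array([[c,-s,0],[s,c,0],[0,0,1]]);a=np.radians(35)
    return Rz@np.array([[np.cos(a),0,-np.sin(a)],[0,1,0],[np.sin(a),0,np.cos(a)]])
E
python3 - <<'E'
from h import *
import cv2
np.set_printoptions(precision=4,suppress=True)
T,S="top0.npz","side0.npz"
ct=lambda u,v:((u+.5)/5-.5+200,(v+.5)/5-.5+155)
cs=lambda u,v:((u+.5)/4-.5+240,(v+.5)/4-.5+155)
for n,a,b in[("bore",(530,340),(277,262)),("eye",(387,113),(368,108)),("hinge",(188,381),(152,138)),("knob",(278,303),(220,95))]:
    print(n,*tri(T,ct(*a),S,cs(*b)))
c0=[plane(T,ct(*p),.012) for p in((133,555),(687,478))];d=c0[0]-c0[1];print("base front",c0,np.linalg.norm(d),"yaw",np.arctan2(-d[0],d[1]))
c1=plane(S,cs(252,503),.0);print(c1)
for n,f in(("top",T),("side",S)):
    im=np.load(f)["image"];h=cv2.cvtColor(im,cv2.COLOR_RGB2HSV)
    m=cv2.inRange(h,(85,100,60),(105,255,255))
    k,_,st,ce=cv2.connectedComponentsWithStats(m)
    print(n,[(st[i].tolist(),ce[i].round(1).tolist()) for i in range(1,k) if st[i,4]>25])
E
```

```text
bore [0.5747 0.0398 0.1279] 0.0006995440966682108
eye [0.6656 0.0941 0.1731] 0.00037110330425034927
hinge [0.5618 0.1896 0.1196] 0.0004205420098318387
knob [0.5868 0.1391 0.1802] 0.0007061575060854788
base front [array([0.49  , 0.2399, 0.012 ]), array([ 0.5196, -0.0248,  0.012 ])] 0.266368940096957 yaw 0.11150778431424659
[ 0.5255 -0.0223  0.    ]
top [([197, 143, 10, 8, 58], [201.4, 146.5]), ([322, 167, 12, 67, 199], [327.3, 200.0]), ([206, 183, 20, 66, 153], [215.2, 214.9]), ([294, 199, 30, 35, 720], [308.6, 218.0]), ([251, 204, 10, 16, 118], [255.1, 211.8]), ([478, 236, 12, 11, 99], [483.8, 240.9])]
side [([282, 164, 23, 21, 116], [294.5, 176.6]), ([328, 167, 7, 7, 34], [331.4, 169.5]), ([261, 194, 14, 15, 33], [267.6, 200.9]), ([298, 209, 28, 27, 381], [310.5, 222.2]), ([314, 216, 48, 51, 224], [336.8, 240.7]), ([370, 348, 12, 15, 115], [375.5, 353.6])]
```

```bash
python3 - <<'E'
from h import *
from scipy.optimize import least_squares
from scipy.spatial.transform import Rotation as Ro
np.set_printoptions(precision=4,suppress=True)
b=np.array([.5747,.0398,.1279]);e=np.array([.6656,.0941,.1731]);h=np.array([.5618,.1896,.1196]);k=np.array([.5868,.1391,.1802])
def f(p):
    R=frame(p[3]);o=p[:3];q=p[4];L=lambda r,z:o+R@[r*np.sin(q),.15-r*np.cos(q),z]
    return np.r_[o-b,L(.15,-.014)-e,L(0,p[5])-h,L(.075,.034)-k,(o[2]-.129),.15*(p[3]-.1115)]*1000
s=least_squares(f,[*b,.11,.9,-.012]);p=s.x;print(p,s.fun)
o=p[:3];R=frame(p[3]);print("fork axes x,y,z\n",R.T)
for q in np.linspace(p[4],0,7):print(q,o+R@[.075*np.sin(q),.15-.075*np.cos(q),.034])
T,S="top0.npz","side0.npz"
print("pin",tri(T,(483.8,240.9),S,(375.5,352)), plane(T,(483.8,240.9),.109),plane(S,(375.5,353.6),.095), "orange~",plane(T,(441.8,242),.109))
E
```

```text
[ 0.5754  0.0404  0.1258  0.1156  0.7732 -0.0072] [ 0.7079  0.5894 -2.0595 -1.8884 -0.5258  1.3624  0.429   0.2668  0.3199
  0.7515 -0.3303  3.5367 -3.1595  0.6105]
fork axes x,y,z
 [[ 0.8137  0.0945  0.5736]
 [-0.1153  0.9933  0.    ]
 [-0.5698 -0.0661  0.8192]]
0.7731940537851291 [0.5876 0.1388 0.1837]
0.6443283781542742 [0.5823 0.1318 0.1795]
0.5154627025234193 [0.5763 0.1258 0.1749]
0.3865970268925645 [0.5698 0.1208 0.1699]
0.25773135126170965 [0.5627 0.1169 0.1647]
0.12886567563085483 [0.5552 0.1142 0.1592]
0.0 [0.5474 0.1126 0.1537]
pin (array([ 0.5266, -0.3425,  0.1056]), np.float64(0.0008215714409366235)) [ 0.5256 -0.3411  0.109 ] [ 0.53  -0.34   0.095] orange~ [ 0.5257 -0.2516  0.109 ]
```

```bash
cat >> h.py <<'E'
from scipy.spatial.transform import Rotation as Ro
O=np.array([.5752,.0402,.1270]);YAW=.1156;F=frame(YAW)
RT=np.c_[F[:,1],F[:,0],-F[:,2]]
def go(p,R,o=None):
    from bench import arm
    o=o or arm.get_obs();w=np.asarray(o["eef_rot"])
    R0=Ro.from_quat(w[[1,2,3,0]]);r=(Ro.from_matrix(R)*R0.inv()).as_rotvec()
    print("d",np.round(p-o["tool_pos"],4),"rot",np.round(r,4),"pos",np.round(o["tool_pos"],4),"F",np.round(o["contact_force"],1),"open",round(o["opening"],4),"t",o["time_s"])
def knob(q,z): return O+F@[.075*np.sin(q),.15-.075*np.cos(q),.034+z]
E
python3 -c "
from h import *
go(knob(.773,.06),RT)"
```

```text
d [ 0.351  -0.3764  0.0038] rot [ 0.3913 -0.51   -1.0431] pos [0.2022 0.511  0.2302] F [-0.6 -0.   0.3] open 0.0855 t 0.1
```

```bash
python3 -m jog '{"delta_pos":[[0.025,-0.027,0.006],[0.025,-0.027,0.006],[0.025,-0.027,0.006],[0.025,-0.027,0.006],[0.025,-0.027,0.006],[0.025,-0.027,0.006],[0.025,-0.027,0.006]],"twist":[[0.028,-0.0364,-0.0745],[0.028,-0.0364,-0.0745],[0.028,-0.0364,-0.0745],[0.028,-0.0364,-0.0745],[0.028,-0.0364,-0.0745],[0.028,-0.0364,-0.0745],[0.028,-0.0364,-0.0745]]}' 1
python3 -m jog '{"delta_pos":[[0.025,-0.027,-0.005],[0.025,-0.027,-0.005],[0.025,-0.027,-0.005],[0.025,-0.027,-0.005],[0.025,-0.027,-0.005],[0.025,-0.027,-0.005],[0.025,-0.027,-0.005],[0,0,0],[0,0,0]],"twist":[[0.028,-0.0364,-0.0745],[0.028,-0.0364,-0.0745],[0.028,-0.0364,-0.0745],[0.028,-0.0364,-0.0745],[0.028,-0.0364,-0.0745],[0.028,-0.0364,-0.0745],[0.028,-0.0364,-0.0745],[0,0,0],[0,0,0]]}'
python3 - <<'E'
from h import *
go(knob(.773,.06),RT); go(knob(.773,-.028),RT)
E
```

```text
time_s: 0.68
tool_pos: [0.378, 0.3208, 0.2733]
eef_rot: [0.106, 0.432, 0.888, 0.119]
contact_force: [0.8, 0.0, -0.2]
opening: 0.0853
time_s: 1.43
tool_pos: [0.552, 0.1318, 0.2361]
eef_rot: [0.2, 0.635, 0.712, 0.224]
contact_force: [-0.4, 0.6, -0.4]
opening: 0.0852
d [ 0.0011  0.0028 -0.0021] rot [-0.0003 -0.0017  0.0026] pos [0.552  0.1318 0.2361] F [-0.4  0.6 -0.4] open 0.0852 t 1.4333
d [ 0.0513  0.0087 -0.0742] rot [-0.0003 -0.0017  0.0026] pos [0.552  0.1318 0.2361] F [-0.4  0.6 -0.4] open 0.0852 t 1.4333
```

```bash
python3 -m jog '{"delta_pos":[[0.0103,0.0017,-0.0148],[0.0103,0.0017,-0.0148],[0.0103,0.0017,-0.0148],[0.0103,0.0017,-0.0148],[0.0103,0.0017,-0.0148],[0,0,0]],"twist":[[0,0,0],[0,0,0],[0,0,0],[0,0,0],[0,0,0],[0,0,0]]}'
python3 -m jog '{"delta_pos":[[0,0,0],[0,0,0],[0,0,0],[0,0,0],[0,0,0],[0,0,0],[0,0,0],[0,0,0]],"twist":[[0,0,0],[0,0,0],[0,0,0],[0,0,0],[0,0,0],[0,0,0],[0,0,0],[0,0,0]]}' -1
python3 - <<'E'
from h import *
import cv2
from bench import optics
go(knob(.773,-.028),RT)
for q in np.linspace(.773,0,9):print(np.round(knob(q,0)-knob(.773,0),4))
T=optics.grab_frame("top")["image"][150:270,200:340,::-1];S=optics.grab_frame("side")["image"][140:270,240:380,::-1]
cv2.imwrite("pics/g1.png",np.hstack([cv2.resize(T,(400,343)),cv2.resize(S,(369,343))]))
E
```

```text
time_s: 1.93
tool_pos: [0.6024, 0.143, 0.1599]
eef_rot: [0.198, 0.634, 0.713, 0.223]
contact_force: [0.0, 0.2, -0.2]
opening: 0.0852
time_s: 2.6
tool_pos: [0.6025, 0.1423, 0.1647]
eef_rot: [0.2, 0.634, 0.712, 0.225]
contact_force: [-8.5, -0.3, 3.8]
opening: 0.0208
d [ 0.0007 -0.0019 -0.0027] rot [-0.0014  0.0001 -0.0006] pos [0.6025 0.1423 0.1647] F [-8.5 -0.3  3.8] open 0.0208 t 2.6
[0. 0. 0.]
[-0.0039 -0.0053 -0.0031]
[-0.0081 -0.0101 -0.0065]
[-0.0128 -0.0143 -0.0101]
[-0.0178 -0.018  -0.0138]
[-0.0231 -0.021  -0.0177]
[-0.0286 -0.0234 -0.0218]
[-0.0343 -0.0251 -0.0259]
[-0.0402 -0.0261 -0.03  ]
```

View pics/g1.png

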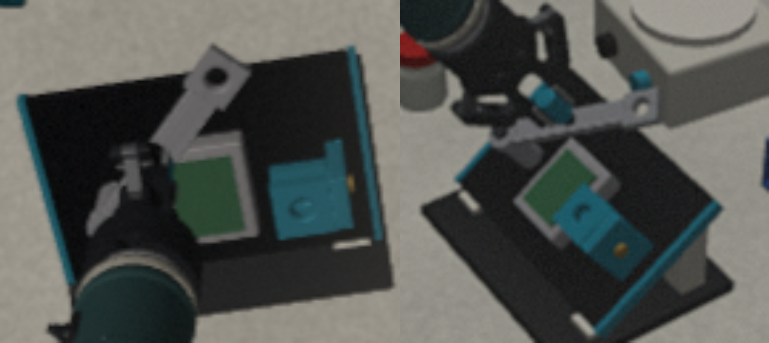

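```bash
python3 -m jog '{"delta_pos":[[-0.0039,-0.0053,-0.0031],[-0.0042,-0.0048,-0.0034],[-0.0047,-0.0042,-0.0036],[-0.005,-0.0037,-0.0037],[-0.0053,-0.003,-0.0039],[0,0,0]],"twist":[[0.055,0.0064,-0.079],[0.055,0.0064,-0.079],[0.055,0.0064,-0.079],[0.055,0.0064,-0.079],[0.055,0.0064,-0.079],[0,0,0]]}'
python3 - <<'E'
from h import *
go(knob(.29,-.028),RT)
E
```

```text
time_s: 3.2
tool_pos: [0.5796, 0.1203, 0.147]
eef_rot: [0.141, 0.787, 0.539, 0.267]
contact_force: [-4.7, -1.5, 2.3]
opening: 0.0203
d [ 0.0006 -0.0009 -0.0028] rot [-0.2764 -0.0302  0.398 ] pos [0.5796 0.1203 0.147 ] F [-4.7 -1.5  2.3] open 0.0203 t 3.2
```

```bash
python3 -m jog '{"delta_pos":[[-0.0055,-0.0024,-0.0041],[-0.0057,-0.0017,-0.0041],[-0.0059,-0.001,-0.0041],[-0.002,0,-0.0014],[0,0,0],[0,0,0]],"twist":[[0.055,0.0064,-0.079],[0.055,0.0064,-0.079],[0.055,0.0064,-0.079],[0.0,0.0,0.0],[0,0,0],[0,0,0]]}'
python3 - <<'E'
from h import *
go(knob(0,-.028),RT)
E
```

```text
time_s: 3.7
tool_pos: [0.5623, 0.1147, 0.1345]
eef_rot: [0.103, 0.855, 0.42, 0.285]
contact_force: [-1.1, -4.2, 3.5]
opening: 0.0199
d [ 0.0008 -0.0004 -0.0026] rot [-0.4395 -0.0456  0.6326] pos [0.5623 0.1147 0.1345] F [-1.1 -4.2  3.5] open 0.0199 t 3.7
```

```bash
python3 -m jog '{"delta_pos":[[-0.0025,-0.0003,-0.0017],[-0.0025,-0.0003,-0.0017],[0,0,0],[0,0,0]],"twist":[[0,0,0],[0,0,0],[0,0,0],[0,0,0]]}'
python3 - <<'E'
from h import *
from bench import arm
o=arm.get_obs();go(knob(0,-.028),RT)
print("fork-frame F",F.T@o["contact_force"],"tcp",F.T@(o["tool_pos"]-O))
E
```

```text
time_s: 4.03
tool_pos: [0.5611, 0.1146, 0.1338]
eef_rot: [0.104, 0.854, 0.419, 0.289]
contact_force: [15.3, -3.4, -3.0]
opening: 0.0202
d [ 0.0021 -0.0003 -0.0019] rot [-0.4453 -0.0375  0.6322] pos [0.5611 0.1146 0.1338] F [15.3 -3.4 -3. ] open 0.0202 t 4.0333
fork-frame F [ 10.41513352  -5.16283098 -11.00570765] tcp [-0.00057628  0.07553806  0.00868468]
```

```bash
python3 -m jog '{"delta_pos":[[0,0,0],[0,0,0],[0,0,0],[0,0,0],[0,0,0],[-0.0114,-0.0013,0.0164],[-0.0114,-0.0013,0.0164],[-0.0114,-0.0013,0.0164],[-0.0114,-0.0013,0.0164],[-0.0114,-0.0013,0.0164],[-0.0114,-0.0013,0.0164]],"twist":[[0,0,0],[0,0,0],[0,0,0],[0,0,0],[0,0,0],[0,0,0],[0,0,0],[0,0,0],[0,0,0],[0,0,0],[0,0,0]]}' 1
python3 - <<'E'
from h import *
P=np.array([.526,-.3415,.085])
a=np.arctan2(-.3415,.526)
y=np.array([np.cos(a),np.sin(a),0]);z=np.array([0,0,-1.]);R=np.c_[np.cross(y,z),y,z]
go(P+[0,0,.085],R)
E
```

```text
time_s: 4.95
tool_pos: [0.4874, 0.1076, 0.2286]
eef_rot: [0.101, 0.855, 0.421, 0.284]
contact_force: [0.9, 0.4, 0.4]
opening: 0.0855
d [ 0.0386 -0.4491 -0.0586] rot [-0.0945  0.6056  0.0776] pos [0.4874 0.1076 0.2286] F [0.9 0.4 0.4] open 0.0855 t 4.95
```

```bash
python3 -m jog '{"delta_pos":[[0.0032,-0.0374,0],[0.0032,-0.0374,0],[0.0032,-0.0374,0],[0.0032,-0.0374,0],[0.0032,-0.0374,0],[0.0032,-0.0374,0],[0.0032,-0.0374,0],[0.0032,-0.0374,0],[0.0032,-0.0374,0],[0.0032,-0.0374,0],[0.0032,-0.0374,0],[0.0032,-0.0374,0]],"twist":[[-0.0079,0.0505,0.0065],[-0.0079,0.0505,0.0065],[-0.0079,0.0505,0.0065],[-0.0079,0.0505,0.0065],[-0.0079,0.0505,0.0065],[-0.0079,0.0505,0.0065],[-0.0079,0.0505,0.0065],[-0.0079,0.0505,0.0065],[-0.0079,0.0505,0.0065],[-0.0079,0.0505,0.0065],[-0.0079,0.0505,0.0065],[-0.0079,0.0505,0.0065]]}'
python3 - <<'E'
from h import *
import cv2
from bench import optics
P=np.array([.526,-.3415,.085])
a=np.arctan2(-.3415,.526)
y=np.array([np.cos(a),np.sin(a),0]);z=np.array([0,0,-1.]);R=np.c_[np.cross(y,z),y,z]
go(P+[0,0,.085],R)
T=optics.grab_frame("top")["image"][150:270,200:340,::-1];S=optics.grab_frame("side")["image"][140:270,240:380,::-1]
t0=cv2.imread("pics/top0.png")[222:262,415:505];s0=cv2.imread("pics/side0.png")[335:375,355:395]
a=np.hstack([cv2.resize(T,(400,343)),cv2.resize(S,(369,343))])
b=np.hstack([cv2.resize(t0,(519,230),interpolation=cv2.INTER_CUBIC),cv2.resize(s0,(250,230),interpolation=cv2.INTER_CUBIC)])
cv2.imwrite("pics/g2.png",np.vstack([a,b]))
E
```

```text
time_s: 5.95
tool_pos: [0.5267, -0.3432, 0.2278]
eef_rot: [-0.0, 0.879, 0.477, -0.001]
contact_force: [0.6, 1.1, 0.2]
opening: 0.085
d [-0.0007  0.0017 -0.0578] rot [ 0.0007 -0.0023 -0.0003] pos [ 0.5267 -0.3432  0.2278] F [0.6 1.1 0.2] open 0.085 t 5.95
```

View pics/g2.png

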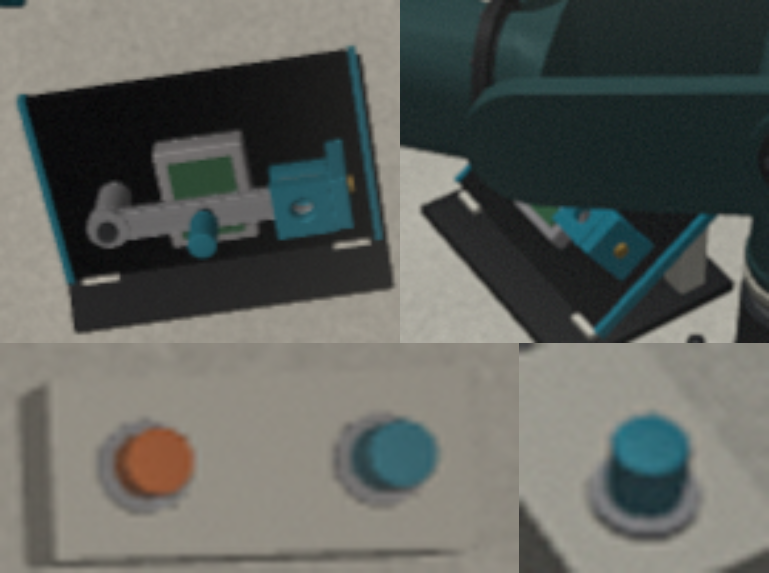

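```bash
python3 - <<'E'
from h import *
T,S="top0.npz","side0.npz"
print(tri(T,(484.2,240.6),S,(375.5,352.6)),plane(T,(484.2,240.6),.109),plane(T,(480.4,241.7),.081),plane(S,(375.5,352.6),.109))
E
```

```text
(array([ 0.52679483, -0.34335053,  0.10472511]), np.float64(0.0002619743735432769)) [ 0.52625991 -0.34197591  0.109     ] [ 0.5259848  -0.34181986  0.081     ] [ 0.52521338 -0.34581681  0.109     ]
```

```bash
python3 -m jog '{"delta_pos":[[-0.0005,0.0007,-0.024],[0,0,-0.024],[0,0,-0.024],[0,0,-0.024],[0,0,-0.024],[0,0,-0.0225],[0,0,0],[0,0,0]],"twist":[[0,0,0],[0,0,0],[0,0,0],[0,0,0],[0,0,0],[0,0,0],[0,0,0],[0,0,0]]}'
python3 -m jog '{"delta_pos":[[0,0,0],[0,0,0],[0,0,0],[0,0,0],[0,0,0],[0,0,0],[0,0,0],[0,0,0]],"twist":[[0,0,0],[0,0,0],[0,0,0],[0,0,0],[0,0,0],[0,0,0],[0,0,0],[0,0,0]]}' -1
```

```text
time_s: 6.72
tool_pos: [0.5253, -0.3392, 0.0841]
eef_rot: [-0.002, 0.879, 0.477, -0.001]
contact_force: [-0.1, -0.7, 1.3]
opening: 0.0855
time_s: 7.38
tool_pos: [0.5269, -0.3412, 0.087]
eef_rot: [0.001, 0.879, 0.477, 0.0]
contact_force: [0.5, -0.0, 5.5]
opening: 0.0241
```

```bash
python3 -m jog '{"delta_pos":[[0,0,0.015],[0,0,0.028],[0,0,0.028],[0,0,0.028],[0,0,0.028],[0,0,0.02],[0,0,0]],"twist":[[0,0,0],[0,0,0],[0,0,0],[0,0,0],[0,0,0],[0,0,0],[0,0,0]]}'
python3 - <<'E'
from h import *
go(O+F@[0,0,.106],RT)
E
```

```text
time_s: 7.97
tool_pos: [0.5276, -0.3418, 0.2378]
eef_rot: [0.004, 0.879, 0.477, 0.002]
contact_force: [0.7, -0.2, 0.1]
opening: 0.0241
d [-0.0128  0.375  -0.024 ] rot [-0.1387 -0.5978  0.6706] pos [ 0.5276 -0.3418  0.2378] F [ 0.7 -0.2  0.1] open 0.0241 t 7.9667
```

```bash
python3 -m jog '{"delta_pos":[[-0.001,0.0312,0],[-0.001,0.0312,0],[-0.001,0.0312,0],[-0.001,0.0312,0],[-0.001,0.0312,0],[-0.001,0.0312,0],[-0.001,0.0312,0],[-0.001,0.0312,0],[-0.001,0.0312,0],[-0.001,0.0312,0],[-0.001,0.0312,0],[-0.001,0.0312,0]],"twist":[[-0.0116,-0.0498,0.0559],[-0.0116,-0.0498,0.0559],[-0.0116,-0.0498,0.0559],[-0.0116,-0.0498,0.0559],[-0.0116,-0.0498,0.0559],[-0.0116,-0.0498,0.0559],[-0.0116,-0.0498,0.0559],[-0.0116,-0.0498,0.0559],[-0.0116,-0.0498,0.0559],[-0.0116,-0.0498,0.0559],[-0.0116,-0.0498,0.0559],[-0.0116,-0.0498,0.0559]]}'
python3 -m jog '{"delta_pos":[[0,0,-0.012],[0,0,-0.012],[0,0,0],[0,0,0]],"twist":[[0,0,0],[0,0,0],[0,0,0],[0,0,0]]}'
python3 - <<'E'
from h import *
import cv2
from bench import optics
for i in range(2):
  go(O+F@[0,0,.106],RT)
  f={n:optics.grab_frame(n) for n in("top","side")}
for n in f:np.savez(n+"1.npz",**f[n])
T=f["top"]["image"][160:260,270:350,::-1];S=f["side"]["image"][140:260,255:355,::-1]
cv2.imwrite("pics/g3.png",np.hstack([cv2.resize(T,(400,500),interpolation=cv2.INTER_CUBIC),cv2.resize(S,(400,480),interpolation=cv2.INTER_CUBIC).copy()[:480] if 0 else cv2.copyMakeBorder(cv2.resize(S,(400,480),interpolation=cv2.INTER_CUBIC),0,20,0,0,cv2.BORDER_CONSTANT)]))
E
```

```text
time_s: 8.97
tool_pos: [0.5125, 0.0352, 0.229]
eef_rot: [0.196, 0.634, 0.714, 0.221]
contact_force: [0.8, 0.5, -0.8]
opening: 0.024
time_s: 9.3
tool_pos: [0.5128, 0.0336, 0.205]
eef_rot: [0.195, 0.636, 0.714, 0.22]
contact_force: [-0.2, -0.5, -1.2]
opening: 0.024
d [ 0.002  -0.0005  0.0088] rot [ 0.0005 -0.0148 -0.0002] pos [0.5128 0.0336 0.205 ] F [-0.2 -0.5 -1.2] open 0.024 t 9.3
d [ 0.0005 -0.      0.0059] rot [ 0.0009 -0.01    0.0005] pos [0.5143 0.0332 0.2079] F [ 0.8  0.6 -1.4] open 0.024 t 9.4
```

View pics/g3.png

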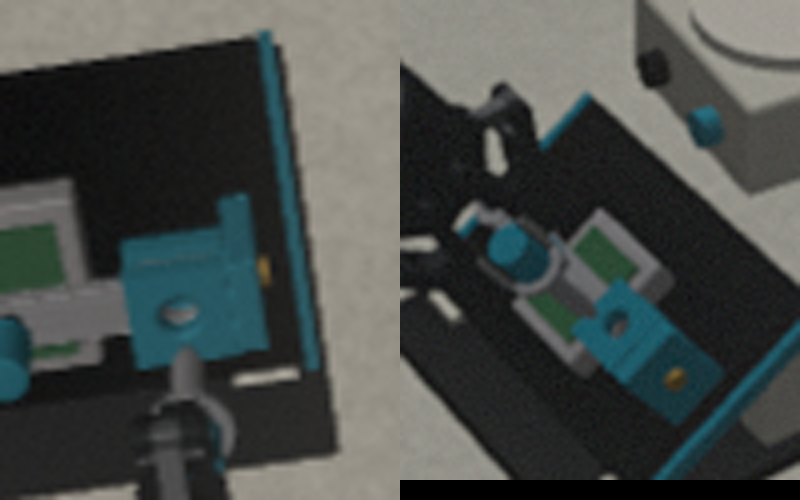

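```bash
python3 - <<'E'
from h import *
import cv2
from bench import arm
def proj(d,p):
    T=np.linalg.inv(d["T"]);c=T[:3,:3]@p+T[:3,3];u=d["intrinsics"]@c;return np.round(u[:2]/u[2],1)
t,s=np.load("top1.npz"),np.load("side1.npz")
tc=np.array([.5143,.0332,.2079]);w=arm.get_obs()["eef_rot"];z=Ro.from_quat(np.array(w)[[1,2,3,0]]).as_matrix()[:,2];print(z,-F[:,2])
for n,p in[("bore",O),("knob",knob(0,0)),("tcp",tc),("gripTop",tc-z*.022),("flange under",tc+z*.012),("tip",tc+z*.076)]:
    a,b=proj(t,p),proj(s,p);print(n,a,b,"crop top",(a-[270,160])*5,"side",(b-[255,140])*4+[400,0])
E
```

```text
[ 0.56295131  0.06492382 -0.82393611] [ 0.56974825  0.06615786 -0.81915204]
bore [305.6 222.1] [308.7 220.3] crop top [178.  310.5] side [614.8 321.2]
knob [270.4 234.9] [284.7 197.5] crop top [  2.  374.5] side [518.8 230. ]
tcp [306.8 248. ] [285.6 203.9] crop top [184. 440.] side [522.4 255.6]
gripTop [307.  253.8] [280.6 199.7] crop top [185. 469.] side [502.4 238.8]
flange under [306.7 245. ] [288.4 206.1] crop top [183.5 425. ] side [533.6 264.4]
tip [306.1 229.6] [302.2 217.5] crop top [180.5 348. ] side [588.8 310. ]
```

```bash
python3 -m jog '{"delta_pos":[[0,0,0],[0,0,0],[0,0,0]],"twist":[[0,0,0],[0,-0.01,0],[0,0,0]]}'; cat >> h.py <<'E'
def ff():
    from bench import arm
    o=arm.get_obs();w=np.asarray(o["eef_rot"]);R=Ro.from_quat(w[[1,2,3,0]]).as_matrix()
    print("tcp_fork mm",np.round(F.T@(o["tool_pos"]-O)*1e3,1),"tilt axis fork",np.round(-F.T@R[:,2],3),"Ffork",np.round(F.T@o["contact_force"],1),"t",round(o["time_s"],2))
    return F.T@(o["tool_pos"]-O)
E
python3 -c "
from h import *
p=ff();go(O+F@[-.000,.002,.092],RT);go(O+F@[-.000,.002,.076],RT)"
```

```text
time_s: 9.75
tool_pos: [0.5142, 0.0335, 0.2086]
eef_rot: [0.201, 0.634, 0.712, 0.225]
contact_force: [0.1, 0.1, -1.6]
opening: 0.0244
tcp_fork mm [ -3.5   0.4 102.1] tilt axis fork [-0.001  0.001  1.   ] Ffork [-0.9  0.1 -1.3] t 9.75
d [ 0.0084  0.0026 -0.0062] rot [ 0.001   0.0016 -0.0002] pos [0.5142 0.0335 0.2086] F [ 0.1  0.1 -1.6] open 0.0244 t 9.75
d [ 0.0175  0.0037 -0.0193] rot [ 0.001   0.0016 -0.0002] pos [0.5142 0.0335 0.2086] F [ 0.1  0.1 -1.6] open 0.0244 t 9.75
```

```bash
python3 -m jog '{"delta_pos":[[0.0042,0.0013,-0.0031],[0.0042,0.0013,-0.0031],[0,0,0],[0.0037,0.0004,-0.0053],[0.0037,0.0004,-0.0053],[0.0037,0.0004,-0.0053],[0.0037,0.0004,-0.0053],[0,0,0],[0,0,0]],"twist":[[0,0,0],[0,0,0],[0,0,0],[0,0,0],[0,0,0],[0,0,0],[0,0,0],[0,0,0],[0,0,0]]}'
python3 - <<'E'
from h import *
import cv2
from bench import optics
ff()
f={n:optics.grab_frame(n) for n in("top","side")};ff()
T=f["top"]["image"][180:260,270:350,::-1];S=f["side"]["image"][170:270,265:365,::-1]
cv2.imwrite("pics/g4.png",np.hstack([cv2.resize(x,(400,400),interpolation=cv2.INTER_CUBIC) for x in(T,S)]))
E
```

```text
time_s: 10.5
tool_pos: [0.5372, 0.038, 0.1799]
eef_rot: [0.2, 0.634, 0.713, 0.224]
contact_force: [0.2, 0.9, -1.1]
opening: 0.0237
tcp_fork mm [-0.8  2.2 65.2] tilt axis fork [0.001 0.    1.   ] Ffork [-0.4  0.9 -1. ] t 10.5
tcp_fork mm [ 0.1  2.1 66. ] tilt axis fork [-0.001  0.001  1.   ] Ffork [-0.2 -0.1 -0.8] t 10.6
```

View pics/g4.png

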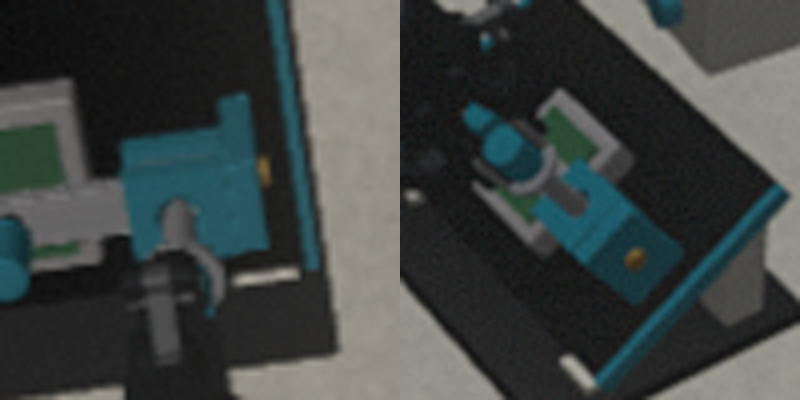

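The nose is in the bore in both views, at top crop (178,215) and side crop (577,200), with no contact force. I continue inwards.

```bash
python3 -m jog '{"delta_pos":[[0.0034,0.0004,-0.0049],[0.0034,0.0004,-0.0049],[0.0034,0.0004,-0.0049],[0,0,0],[0,0,0]],"twist":[[0,0,0],[0,0,0],[0,0,0],[0,0,0],[0,0,0]]}'
python3 -c "
from h import *
ff()"
python3 -m jog '{"delta_pos":[[0.0034,0.0004,-0.0049],[0.0034,0.0004,-0.0049],[0,0,0],[0,0,0]],"twist":[[0,0,0],[0,0,0],[0,0,0],[0,0,0]]}'
python3 -c "
from h import *
ff()"
```

```text
time_s: 11.02
tool_pos: [0.5474, 0.0392, 0.1654]
eef_rot: [0.2, 0.634, 0.713, 0.224]
contact_force: [-0.5, 0.6, -1.7]
opening: 0.024
tcp_fork mm [-0.7  2.2 47.3] tilt axis fork [0.001 0.    1.   ] Ffork [-1.3  0.6 -1.1] t 11.02
time_s: 11.35
tool_pos: [0.554, 0.0402, 0.1555]
eef_rot: [0.2, 0.634, 0.713, 0.224]
contact_force: [-2.1, 0.8, -1.3]
opening: 0.0239
tcp_fork mm [-0.9  2.5 35.4] tilt axis fork [ 0.001 -0.     1.   ] Ffork [-2.3  1.   0.1] t 11.35
```

```bash
python3 -m jog '{"delta_pos":[[0.0034,0.0004,-0.0049],[0.0034,0.0004,-0.0049],[0,0,0],[0,0,0]],"twist":[[0,0,0],[0,0,0],[0,0,0],[0,0,0]]}'
python3 -c "
from h import *
ff()"
python3 -m jog '{"delta_pos":[[0.0028,0.0003,-0.0041],[0.0028,0.0003,-0.0041],[0,0,0],[0,0,0]],"twist":[[0,0,0],[0,0,0],[0,0,0],[0,0,0]]}'
python3 -c "
from h import *
ff()"
```

```text
time_s: 11.68
tool_pos: [0.5608, 0.0412, 0.1457]
eef_rot: [0.2, 0.634, 0.713, 0.224]
contact_force: [0.7, 3.1, -3.3]
opening: 0.0239
tcp_fork mm [-0.9  2.7 23.4] tilt axis fork [ 0.001 -0.001  1.   ] Ffork [-1.   3.  -3.3] t 11.68
time_s: 12.02
tool_pos: [0.5673, 0.0417, 0.1391]
eef_rot: [0.201, 0.634, 0.712, 0.225]
contact_force: [0.3, 3.1, 0.4]
opening: 0.024
tcp_fork mm [ 0.7  2.4 14.4] tilt axis fork [-0.002  0.     1.   ] Ffork [0.8 3.1 0. ] t 12.02
```

```bash
for i in 1; do python3 -m jog '{"delta_pos":[[0.0012,0.0001,-0.0016],[0.0012,0.0001,-0.0016],[0,0,0],[0,0,0]],"twist":[[0,0,0],[0,0,0],[0,0,0],[0,0,0]]}'; done
python3 -c "
from h import *
ff()"
python3 -m jog '{"delta_pos":[[0.0009,0.0001,-0.0012],[0.0009,0.0001,-0.0012],[0,0,0],[0,0,0]],"twist":[[0,0,0],[0,0,0],[0,0,0],[0,0,0]]}'
python3 -c "
from h import *
ff()"
```

```text
time_s: 12.35
tool_pos: [0.5676, 0.0419, 0.1389]
eef_rot: [0.2, 0.633, 0.713, 0.224]
contact_force: [-34.0, 0.4, 24.6]
opening: 0.0238
tcp_fork mm [ 0.8  2.6 14. ] tilt axis fork [ 0. -0.  1.] Ffork [-13.5   4.4  39.5] t 12.35
time_s: 12.68
tool_pos: [0.5677, 0.042, 0.1388]
eef_rot: [0.2, 0.633, 0.714, 0.223]
contact_force: [-59.4, -2.4, 43.3]
opening: 0.024
tcp_fork mm [ 0.9  2.6 13.8] tilt axis fork [0.002 0.    1.   ] Ffork [-23.7   4.5  69.4] t 12.68
```

Stiff contact at the expected depth: 69 N with no further travel, so the flange looks home. I back off the push slightly, then release and retreat along the bore.

```bash
python3 -m jog '{"delta_pos":[[-0.0018,-0.0002,0.0024],[0,0,0]],"twist":[[0,0,0],[0,0,0]]}'
python3 -m jog '{"delta_pos":[[0,0,0],[0,0,0],[0,0,0],[0,0,0],[0,0,0],[0,0,0],[0,0,0]],"twist":[[0,0,0],[0,0,0],[0,0,0],[0,0,0],[0,0,0],[0,0,0],[0,0,0]]}' 1
python3 -m jog '{"delta_pos":[[-0.0057,-0.0007,0.0082],[-0.0114,-0.0013,0.0164],[-0.0114,-0.0013,0.0164],[-0.0114,-0.0013,0.0164],[-0.0171,-0.002,0.0246],[-0.0171,-0.002,0.0246],[-0.03,0,0.01],[-0.03,0,0.01],[-0.03,0,0.01],[0,0,0]],"twist":[[0,0,0],[0,0,0],[0,0,0],[0,0,0],[0,0,0],[0,0,0],[0,0,0],[0,0,0],[0,0,0],[0,0,0]]}'
python3 - <<'E'
from h import *
import cv2
from bench import optics
f={n:optics.grab_frame(n) for n in("top","side")};ff()
for n in f:np.savez(n+"2.npz",**f[n])
T=f["top"]["image"][180:260,270:350,::-1];S=f["side"]["image"][170:270,265:365,::-1]
cv2.imwrite("pics/g5.png",np.hstack([cv2.resize(x,(400,400),interpolation=cv2.INTER_CUBIC) for x in(T,S)]))
E
```

```text
time_s: 12.85
tool_pos: [0.5675, 0.0419, 0.1389]
eef_rot: [0.201, 0.633, 0.713, 0.225]
contact_force: [-33.3, 0.4, 23.8]
opening: 0.024
time_s: 13.43
tool_pos: [0.5693, 0.0414, 0.135]
eef_rot: [0.2, 0.634, 0.712, 0.224]
contact_force: [-0.5, 0.3, -0.7]
opening: 0.0855
time_s: 14.27
tool_pos: [0.4027, 0.033, 0.2771]
eef_rot: [0.205, 0.633, 0.712, 0.227]
contact_force: [0.3, -0.3, -0.0]
opening: 0.0855
tcp_fork mm [-55.1  12.3 218. ] tilt axis fork [-0.006  0.002  1.   ] Ffork [ 0.4 -1.  -0.8] t 14.37
```

View pics/g5.png

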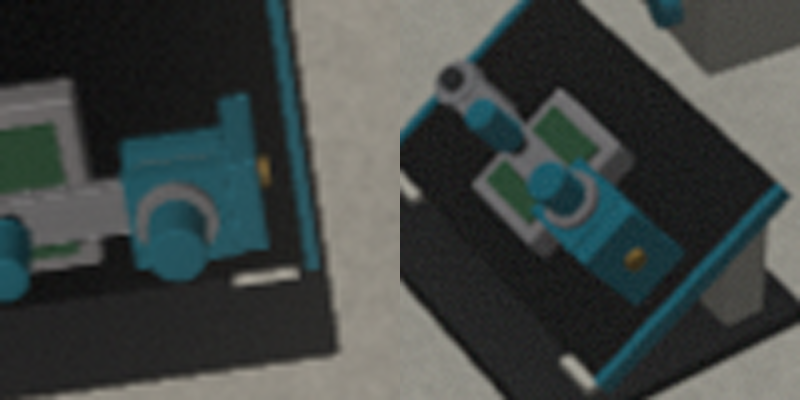

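```bash
python3 - <<'E'
from h import *
T,S="top2.npz","side2.npz"
x,e=tri(T,(305.2,230.3),S,(302.2,214.9));print(x,e,F.T@(x-O)*1e3)
def proj(d,p):
    d=np.load(d);M=np.linalg.inv(d["T"]);c=M[:3,:3]@p+M[:3,3];u=d["intrinsics"]@c;return u[:2]/u[2]
for z in(.0,.003,.006,.034,.037,.040):
    p=O+F@[0,0,z];print(z,np.round((proj(T,p)-[270,180])*5,0),np.round((proj(S,p)-[265,170])*4+[400,0],0))
import cv2
t=np.load(T)["image"][180:250,280:335,::-1];s=np.load(S)["image"][195:245,285:340,::-1]
cv2.imwrite("pics/g6.png",np.hstack([cv2.resize(t,(385,490),interpolation=cv2.INTER_CUBIC),cv2.copyMakeBorder(cv2.resize(s,(412,375),interpolation=cv2.INTER_CUBIC),0,115,0,0,cv2.BORDER_CONSTANT)]))
E
```

```text
[0.55624764 0.03900813 0.1527725 ] 0.001348346330494802 [-0.7513661   1.00209715 31.98852255]
0.0 [178. 211.] [575. 201.]
0.003 [178. 214.] [572. 199.]
0.006 [178. 217.] [570. 197.]
0.034 [179. 249.] [547. 178.]
0.037 [179. 252.] [544. 176.]
0.04 [180. 256.] [542. 174.]
```

View pics/g6.png

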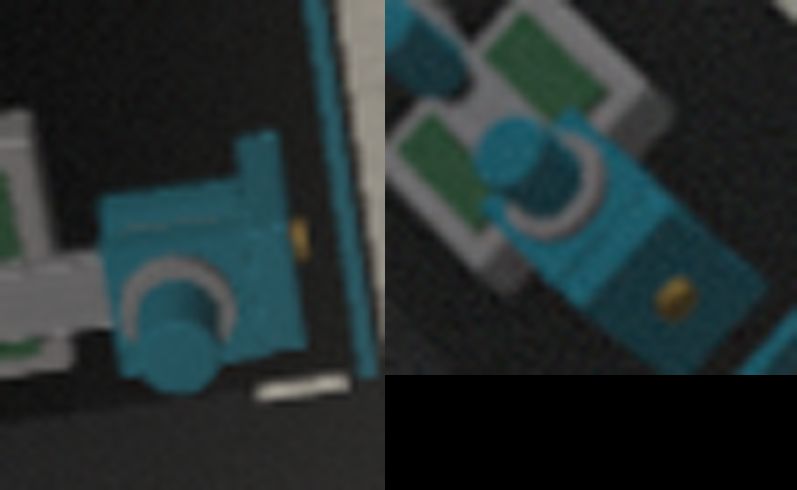

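```bash
python3 -c "
from bench import arm
print(arm.finish_job())"
```

```text
the job is handed in; nothing more can be done
None
```

I closed the keeper by its knob until it met its stop. Then I took the teal pin from the rack, pushed it through fork and eye, let go and backed off. The job was handed in at about 14.4 s; no verdict is reported.

**Keeper:** the reaction rose to about 15 N and the knob stopped within 1 mm of its computed shut position. The top view showed the eye between the cheeks, with steel visible through the bore.

**Pin:** the push ended on a stiff stop at about 69 N (under the 120 N limit), with the tool 13.8 mm above my estimate of the fork's mouth; about 12 mm was expected. After release, the two views put the top of the grip at 32 mm along the bore, where 34 mm means fully home. It was within about 1 mm of the axis sideways. Both depth differences are about 2 mm, the same size as the calibration error, and the last crops showed no gap under the flange.

**Other things:** I never gripped or pushed the orange pin or the bystanders, and no unexpected force showed up. I did not re-measure their positions at the end.

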